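Feel round the lid gasket

TASK

The green steel lid of a storage can lies upside down on the bench mat. Check its rubber gasket by touch: start with the closed fingertips at the middle of the hinge end (the end with the thick round bar), press lightly, and run them clockwise, as seen from above, along the whole gasket, corners included, back to where you began, then lift clear. Be gentle: do not shove or lift the lid, and leave the other things alone.

Things in the scene. Friction and masses are not known exactly. Their poses are not given: they have to be found in the camera images.
- lid: Loose green steel lid, 0.5 to 0.9 kg, lying upside down at any yaw on a black mat (mat top 3 mm above the bench). Plate 250 mm (its x) by 130 mm (its y), 3 mm thick, with a rim 8 mm high. Origin: centre of its underside, z up; +x is the hinge end. The black gasket on it is a rectangular loop 12 mm wide with centreline x = +-105, y = +-45 mm; its free flat top is 16 mm above the origin.
- hinge_mid (a point): start and finish: middle of the gasket at the hinge end, on its free top, lid frame (105, 0, 16) mm. Fixed to the lid. Fingers shut, tool pointing down, keep the TCP within 12 mm of the gasket's centreline all the way, pressing as you pass.
- corner1 (a point): first gasket corner of the clockwise round, on its free top, lid frame (105, -45, 16) mm; the next corners are (-105, -45), (-105, 45), (105, 45), then back to (105, 0)
- hinge_bar (a point): centre of the hinge bar at the lid's +x end, lid frame (138, 0, 6) mm: round steel, 80 mm long along the lid's y, 12 mm thick. The other end has only a narrow bent catch tab, 24 mm wide, 11 mm high, reaching to x = -146 mm
- gasket (a joint): how far the gasket is pressed down, m: 0 free, 0.005 fully squashed. The whole loop sinks level as one, wherever it is pressed, and springs back: about 0.5 N starts it, then 0.9 N per mm (2 to 3 mm is a light press). It needs at least 0.8 mm; beyond 5 mm it is hard steel.
- spray: bystander: spray can, 54 mm across, 150 mm tall, standing; origin at the centre of its underside
- jar: bystander: amber glass jar, 60 mm across, 75 mm tall, standing; origin at the centre of its underside
- cup: bystander: open steel cup, 72 mm across, 70 mm tall, standing; origin at the centre of its underside
- wrench: bystander: steel wrench, 160 mm long, lying flat along its own x; origin under its middle

How it is judged (in metres and radians):
On the way, in this order (a step that is already met when the one before it is completed fails the run):
1. the fingertips press the gasket (at least 0.8 mm down) at the middle of the hinge end (value of joint gasket above 0.0008 m and contact force between the fingers and lid above 0.3 N and x of the grasp point in the frame of lid between 0.093 and 0.117 m and y of the grasp point in the frame of lid between -0.012 and 0.012 m), for 0.03 s.
2. the fingertips press the gasket (at least 0.8 mm down) at the first corner (value of joint gasket above 0.0008 m and contact force between the fingers and lid above 0.3 N and x of the grasp point in the frame of lid between 0.093 and 0.117 m and y of the grasp point in the frame of lid between -0.057 and -0.033 m), for 0.03 s.
3. the fingertips press the gasket (at least 0.8 mm down) at the first long side, nearer third point (value of joint gasket above 0.0008 m and contact force between the fingers and lid above 0.3 N and x of the grasp point in the frame of lid between 0.023 and 0.047 m and y of the grasp point in the frame of lid between -0.057 and -0.033 m), for 0.03 s.
4. the fingertips press the gasket (at least 0.8 mm down) at the first long side, farther third point (value of joint gasket above 0.0008 m and contact force between the fingers and lid above 0.3 N and x of the grasp point in the frame of lid between -0.047 and -0.023 m and y of the grasp point in the frame of lid between -0.057 and -0.033 m), for 0.03 s.
5. the fingertips press the gasket (at least 0.8 mm down) at the second corner (value of joint gasket above 0.0008 m and contact force between the fingers and lid above 0.3 N and x of the grasp point in the frame of lid between -0.117 and -0.093 m and y of the grasp point in the frame of lid between -0.057 and -0.033 m), for 0.03 s.
6. the fingertips press the gasket (at least 0.8 mm down) at the third corner (value of joint gasket above 0.0008 m and contact force between the fingers and lid above 0.3 N and x of the grasp point in the frame of lid between -0.117 and -0.093 m and y of the grasp point in the frame of lid between 0.033 and 0.057 m), for 0.03 s.
7. the fingertips press the gasket (at least 0.8 mm down) at the second long side, farther third point (value of joint gasket above 0.0008 m and contact force between the fingers and lid above 0.3 N and x of the grasp point in the frame of lid between -0.047 and -0.023 m and y of the grasp point in the frame of lid between 0.033 and 0.057 m), for 0.03 s.
8. the fingertips press the gasket (at least 0.8 mm down) at the second long side, nearer third point (value of joint gasket above 0.0008 m and contact force between the fingers and lid above 0.3 N and x of the grasp point in the frame of lid between 0.023 and 0.047 m and y of the grasp point in the frame of lid between 0.033 and 0.057 m), for 0.03 s.
9. the fingertips press the gasket (at least 0.8 mm down) at the fourth corner (value of joint gasket above 0.0008 m and contact force between the fingers and lid above 0.3 N and x of the grasp point in the frame of lid between 0.093 and 0.117 m and y of the grasp point in the frame of lid between 0.033 and 0.057 m), for 0.03 s.
10. the fingertips press the gasket (at least 0.8 mm down) at the middle of the hinge end again (all of step 1), for 0.03 s.
At the end, for the whole second after the job is handed in: The gasket is free again (pressed less than 0.8 mm), the lid lies flat and still on the mat within 20 mm of where it was, and the other things are within 20 mm of where they were (value of joint gasket below 0.0008 m and distance of each of lid, spray, jar, cup, wrench from where it was at the start of the episode below 0.02 m and angle between lid's own z axis and vertical below 0.05 rad and height (world z) of lid below 0.008 m and linear speed of lid below 0.02 m/s); the robot touches nothing.
It fails at once if the lid or gasket is pressed or struck harder than 15 N (contact force between the fingers and lid above 15 N).
It fails at once if the lid is shoved more than 20 mm (distance of lid from where it was at the start of the episode above 0.02 m).
It fails at once if the lid is lifted or tipped (height (world z) of lid above 0.01 m or angle between lid's own z axis and vertical above 0.1 rad).
It fails at once if a bystander is moved more than 20 mm (distance of any of spray, jar, cup, wrench from where it was at the start of the episode above 0.02 m).
It also fails if it takes over 58 s, if anything falls off the work surface, if the arm or the gripper's body presses on something with over 40 N, if the wrist force passes 120 N, or if a joint passes its speed limit or range.

ROBOT

A 6-joint arm with a two-finger parallel gripper is mounted at the origin on the work surface. World frame = base frame: x ahead of the robot, y to its left, z up, the work surface at z = 0. Lengths are in m, angles in degrees, forces in N, time in s.
With the tool pointing down it reaches from about 0.325 to 0.775 m from the base axis. Payload 5.5 kg.
Tool frame: the origin (TCP) lies between the finger pads, 19 mm behind the fingertips; this is the grasp point; z points along the fingers, y is the line along which they close (so a half turn about z gives the same grasp; the last joint's range is limited). The gripper opens to 85 mm and grips with 20 to 120 N. Pads are 22 mm wide; open, the fingers measure 114 mm over their backs; the gripper's body (76 mm by 85 mm) begins 54 mm behind the grasp point. The pads swing forward as they close: fully open they stand 13 mm farther back than shut.
Start: joints at [61.496, 5.22, 70.514, -0, 104.267, -3.249], TCP at [0.256, 0.543, 0.25] pointing down, gripper open.
Joint ranges: [-164.24, 164.24], [-49.07, 125.15], [9.68, 141.18], [-86.29, 266.29], [3.28, 154.24], [-151.56, 151.56]. Speed limits (degrees/s): [147.25, 147.25, 172.46, 180, 180, 180].

INTERFACE

Orientations are given as [roll, pitch, yaw] about the fixed x, y, z axes, in that order (R = Rz(yaw) Ry(pitch) Rx(roll)).
In Python, from workcell import bot, grab_frame, hand_in gives the robot as it stands. The module is installed in compiled form; this text tells all that it offers.
- The arm moves only by the shell command python3 -m inch 'ROWS' [OPENING] [FORCE]. ROWS is JSON, a list of rows, each an object with "slide": the shift along the world's x, y, z in mm, a list of three; "rotation": the turn, a rotation vector about the world's x, y, z in units of 6 degrees (1.0 is 6 degrees), a list of three. In form: [{"slide": [dx, dy, dz], "rotation": [wx, wy, wz]}, ...]. A call has 1 to 8 rows; each row is the pose to reach, as a shift and turn from the pose commanded when the call began; what a row does not reach only later rows make up. A row lasts 1/10 s, in which the tool goes at most 50 mm and 8.59 degrees, less where a joint would pass 70% of its speed; a pose out of reach is approached as far as the arm can. A call with a gripper value outside its range is refused whole. OPENING is the gripper's target within -1 to 1 (shut at 1, half-way at 0, fully open at -1), set as the call begins (- or left out, the last holds). The fingers move at their own pace and stop on an object; FORCE is the grip in N (left out, the last holds). Time passes only in rows, so rows that repeat a pose let the fingers close. It gives the time, the measured TCP pose, the force, the opening and the grip force at its end, in the units of the state.
- bot.read_state(): the state, without advancing time (a new reading comes with each control period).
- grab_frame(name): name is "scene" or "top" or "wrist"; returns a dict with "pixels" (400x640x3 uint8, blue, green, red), "depth" (400x640 float32, m along the optical axis (not along the pixel's ray), 0 where there is no reading), "intrinsics" (3x3 intrinsics, pixels), "extrinsics" (4x4, takes a point from camera to world coordinates). Camera axes: x right, y down, z forward; pixel columns grow to the right and rows downward; lengths in m; the calibration is good to about 2 mm. A picture is of the moment at which its call begins.
- hand_in(): hands the job in; it is judged then, once.
The state is a dict: "t": time; "joint_positions": joint angles; "dq": joint speeds; "joint_torque": joint torques, N m; "ee_pos": TCP position; "eef_rot": TCP orientation; "force": force on the tool from outside, world axes, zero at the start; "ft_torque": the same for the moment, N m; "width": finger opening in m; "finger_force": force on a finger pad.
Only numpy, scipy, OpenCV 4.12 (cv2) and the standard library are available. Lean on these libraries where they do the work, as an engineer would, in place of code of your own. Each camera call takes 0.05 s, during which the arm holds its last target. There are 200 camera calls.

## Working session

There is one attempt and no reset: what is moved stays moved. The work goes in short steps, Python scripts to look and compute and a shell command to move; the robot and the scene stay as the last step left them, time stands still between calls to the robot, and variables do not carry over. Pictures are saved under pics/ and viewed, at most 10 in all, crops included, and the job is handed in when it is done.

```bash
mkdir -p pics
python3 - <<'E'
from workcell import bot, grab_frame
import cv2,numpy as np
s=bot.read_state();print(s)
for n in ("top","scene"):
    f=grab_frame(n);cv2.imwrite(f"pics/{n}0.png",f["pixels"]);np.savez(f"{n}0.npz",**f)
    print(n,f["intrinsics"],f["extrinsics"])
E
```

```text
{'t': 0.0, 'joint_positions': array([ 6.14940857e+01,  5.26324476e+00,  7.05818959e+01,  2.66784720e-04,
        1.04267171e+02, -3.24864021e+00]), 'dq': array([-0.0682554 ,  0.0245352 , -0.02866486, -0.00175801,  0.09847898,
       -0.0526099 ]), 'joint_torque': array([ 1.99510509e-06, -4.58750868e+01, -4.18013334e+01, -2.62619433e-04,
        1.19797155e-02,  1.53570716e-05]), 'ee_pos': array([0.25589157, 0.54242225, 0.24884925]), 'eef_rot': array([-1.79887884e+02, -6.62284738e-03,  1.54742785e+02]), 'force': array([-0.37548083, -0.24407973,  0.27193151]), 'ft_torque': array([-0.03986036, -0.01413321, -0.03870832]), 'finger_force': 0.0, 'width': 0.08536145074650711}
top [[410.46503017   0.         319.69532998]
 [  0.         410.46503017 193.57907129]
 [  0.           0.           1.        ]] [[ 0.17685805 -0.96437861  0.19671075  0.4119725 ]
 [-0.98422551 -0.17422679  0.03074365 -0.02091567]
 [ 0.00462376 -0.199045   -0.97997944  0.91936213]
 [ 0.          0.          0.          1.        ]]
scene [[420.76501988   0.         317.03173089]
 [  0.         420.76501988 205.97779503]
 [  0.           0.           1.        ]] [[ 0.10310201  0.77468017 -0.62389151  1.20209564]
 [ 0.99458372 -0.08859098  0.05435866 -0.04085772]
 [-0.01316058 -0.62611683 -0.77961819  0.81275691]
 [ 0.          0.          0.          1.        ]]
```

View pics/top0.png

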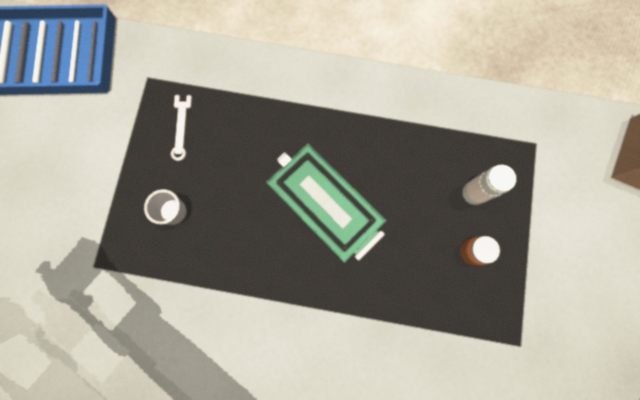

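The top view shows the lid centred near (326,203). The hinge bar is at lower right (370,246) and the catch tab at (285,159). The bystanders are well clear: cup (165,208), wrench (180,128), spray (490,185), jar (481,250).

```bash
cat > m.py <<'E'
import cv2,numpy as np
def ray(f,uv,z):
    K,T=f["intrinsics"],f["extrinsics"]
    d=np.c_[np.atleast_2d(uv),np.ones(len(np.atleast_2d(uv)))]@np.linalg.inv(K).T@T[:3,:3].T
    return (T[:3,3]+d*((z-T[2,3])/d[:,2:]))[:,:2]
def rect(p):
    (c,s,a)=cv2.minAreaRect((p*1000).astype(np.float32))
    return np.round(c,1),np.round(s,1),round(a,2)
def measure(f):
    hsv=cv2.cvtColor(f["pixels"],cv2.COLOR_BGR2HSV)
    g=cv2.inRange(hsv,(60,70,60),(90,255,255))
    cs,h=cv2.findContours(g,cv2.RETR_CCOMP,cv2.CHAIN_APPROX_NONE)
    out=max(range(len(cs)),key=lambda i:cv2.contourArea(cs[i]))
    print("outline",rect(ray(f,cs[out][:,0],.011)))
    for i in range(len(cs)):
        if h[0][i][3]==out and cv2.contourArea(cs[i])>200: print("gasket outer",rect(ray(f,cs[i][:,0],.019)))
        if i!=out and h[0][i][3]<0 and cv2.contourArea(cs[i])>200: print("gasket inner",rect(ray(f,cs[i][:,0],.019)))
    print("bar px",h is not None)
E
python3 - <<'E'
from m import *
for n in("top","scene"):
    f=dict(np.load(n+"0.npz"));print(n);measure(f)
    if n=="top":print("bar",ray(f,[370,246],.009),"tab",ray(f,[285,159],.012))
    q=f["pixels"][:,:]
E
```

```text
top
outline (array([578.7,  -9.2]), array([253.3, 131.4]), 54.52)
gasket inner (array([579. ,  -8.1]), array([197.1,  77.8]), 54.32)
gasket outer (array([580.4,  -7.3]), array([224.2, 106.5]), 54.62)
bar px True
bar [[ 0.4982437  -0.12250279]] tab [[0.65962672 0.10019251]]
scene
outline (array([578.9,  -9.6]), array([256.3, 135.6]), 54.51)
gasket inner (array([583.8,  -7.7]), array([195. ,  74.3]), 54.57)
gasket outer (array([582.2,  -8.3]), array([227.2, 111.8]), 54.02)
bar px True
```

View pics/scene0.png

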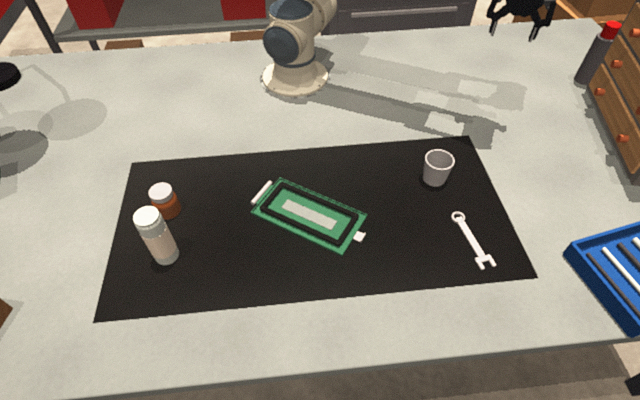

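The scene view agrees: the bar end at (262,192) faces the robot's −y side, and the tab is at (359,236). The lid centre is about (579.5, −8.5) mm, with +x at 234.5°.

Targets in mm:
- Hinge middle: (518.5, −94)
- Corner 1: (482, −68)
- Corner 2: (604, 103)
- Corner 3: (677, 51)
- Corner 4: (555, −120)

```bash
python3 -m inch '[{"slide":[15,-35,0],"rotation":[0,0,0]},{"slide":[33,-80,0],"rotation":[0,0,0]},{"slide":[50,-120,0],"rotation":[0,0,0]},{"slide":[67,-160,0],"rotation":[0,0,0]},{"slide":[83,-200,0],"rotation":[0,0,0]},{"slide":[100,-240,0],"rotation":[0,0,0]},{"slide":[117,-280,0],"rotation":[0,0,0]},{"slide":[130,-315,0],"rotation":[0,0,0]}]' 1 20
python3 -m inch '[{"slide":[17,-40,0],"rotation":[0,0,0]},{"slide":[34,-80,0],"rotation":[0,0,0]},{"slide":[50,-120,0],"rotation":[0,0,0]},{"slide":[67,-160,0],"rotation":[0,0,0]},{"slide":[84,-200,0],"rotation":[0,0,0]},{"slide":[100,-240,0],"rotation":[0,0,0]},{"slide":[117,-282,0],"rotation":[0,0,0]},{"slide":[132,-322,0],"rotation":[0,0,0]}]'
python3 -m inch '[{"slide":[0,0,0],"rotation":[0,0,0]},{"slide":[0,0,0],"rotation":[0,0,0]},{"slide":[0,0,0],"rotation":[0,0,0]}]'
```

```text
t: 0.9
ee_pos: [0.3864, 0.2257, 0.2496]
eef_rot: [-180.0, -0.0, 154.7]
force: [0.5, 0.3, 0.1]
width: -0.0001
finger_force: 0.0
t: 1.7
ee_pos: [0.5183, -0.0963, 0.2494]
eef_rot: [-180.0, -0.0, 154.7]
force: [0.7, 0.3, 0.1]
width: -0.0001
finger_force: 0.0
t: 2.0
ee_pos: [0.5178, -0.0936, 0.2498]
eef_rot: [180.0, -0.0, 154.8]
force: [0.2, -0.2, 0.1]
width: 0.0005
finger_force: 0.0
```

```bash
python3 -m inch '[{"slide":[0,0,-30],"rotation":[0,0,0]},{"slide":[0,0,-70],"rotation":[0,0,0]},{"slide":[0,0,-110],"rotation":[0,0,0]},{"slide":[0,0,-145],"rotation":[0,0,0]},{"slide":[0,0,-175],"rotation":[0,0,0]},{"slide":[0,0,-195],"rotation":[0,0,0]},{"slide":[0,0,-205],"rotation":[0,0,0]},{"slide":[0,0,-205],"rotation":[0,0,0]}]'
python3 - <<'E'
from workcell import grab_frame,bot
import cv2
print(bot.read_state()["force"])
f=grab_frame("wrist");cv2.imwrite("pics/w1.png",f["pixels"])
E
```

```text
t: 2.8
ee_pos: [0.5172, -0.0932, 0.0439]
eef_rot: [-180.0, -0.1, 154.8]
force: [0.4, 0.4, 0.8]
width: 0.0004
finger_force: 0.0
[0.41586754 0.43569061 0.76324176]
```

View pics/w1.png

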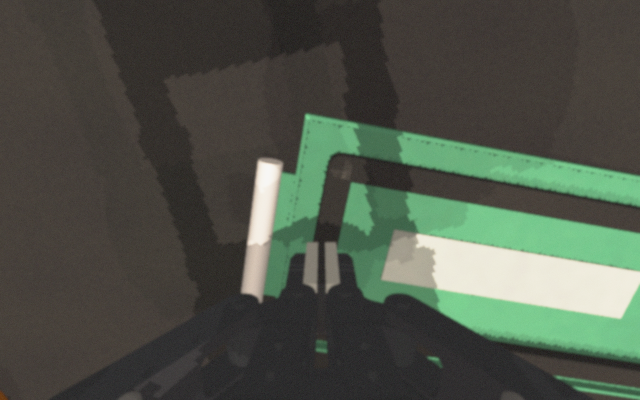

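The wrist view shows the closed tips at about (321,245–290). They sit over the hinge-end gasket strip, next to the bar at (262,230). Next I press down slowly.

```bash
python3 -m inch '[{"slide":[0,0,-2],"rotation":[0,0,0]},{"slide":[0,0,-4],"rotation":[0,0,0]},{"slide":[0,0,-5],"rotation":[0,0,0]},{"slide":[0,0,-6],"rotation":[0,0,0]},{"slide":[0,0,-7],"rotation":[0,0,0]},{"slide":[0,0,-7],"rotation":[0,0,0]}]'
python3 -m inch '[{"slide":[0,0,-1],"rotation":[0,0,0]},{"slide":[0,0,-2],"rotation":[0,0,0]},{"slide":[0,0,-2],"rotation":[0,0,0]},{"slide":[0,0,-2],"rotation":[0,0,0]},{"slide":[0,0,-2],"rotation":[0,0,0]}]'
python3 -c "
from workcell import bot
s=bot.read_state();print(s['force'],s['ee_pos'])"
```

```text
t: 3.45
ee_pos: [0.5179, -0.0944, 0.0378]
eef_rot: [-180.0, -0.0, 154.7]
force: [-0.3, 1.3, -0.2]
width: -0.0002
finger_force: 0.0
t: 3.95
ee_pos: [0.518, -0.0944, 0.0361]
eef_rot: [-180.0, 0.0, 154.7]
force: [-0.7, -0.2, 1.9]
width: 0.0001
finger_force: 1.0
[-0.74673144 -0.17281731  1.92738294] [ 0.51802901 -0.09439323  0.03612663]
```

```bash
python3 -m inch '[{"slide":[0,0,-0.5],"rotation":[0,0,0]},{"slide":[0,0,-0.7],"rotation":[0,0,0]},{"slide":[0,0,-0.7],"rotation":[0,0,0]},{"slide":[0,0,-0.7],"rotation":[0,0,0]}]'
python3 -m inch '[{"slide":[-4,3,0],"rotation":[0,0,0]},{"slide":[-9,6.5,0],"rotation":[0,0,0]},{"slide":[-15,10.5,0],"rotation":[0,0,0]},{"slide":[-21,15,0],"rotation":[0,0,0]},{"slide":[-27,19,0],"rotation":[0,0,0]},{"slide":[-32,23,0],"rotation":[0,0,0]},{"slide":[-36.5,26,0],"rotation":[0,0,0]},{"slide":[-36.5,26,0],"rotation":[0,0,0]}]'
python3 - <<'E'
from m import *
from workcell import grab_frame
f=grab_frame("top");measure(f)
E
```

```text
t: 4.35
ee_pos: [0.5181, -0.0944, 0.0354]
eef_rot: [-180.0, 0.0, 154.7]
force: [-0.8, -0.9, 2.0]
width: 0.0003
finger_force: 1.3
t: 5.15
ee_pos: [0.4806, -0.0677, 0.0352]
eef_rot: [180.0, -0.1, 154.8]
force: [-1.2, 0.9, 2.3]
width: 0.0
finger_force: 1.4
outline (array([601.8,  22.9]), array([174.6, 131.7]), 54.38)
gasket inner (array([607.6,  33.8]), array([96.2, 77.1]), 54.33)
bar px True
```

The lid has not moved: its far edge and lateral position are unchanged. Continuing along the first long side.

```bash
python3 -m inch '[{"slide":[3,4,0],"rotation":[0,0,0]},{"slide":[7,10,0],"rotation":[0,0,0]},{"slide":[11,15.5,0],"rotation":[0,0,0]},{"slide":[15,21,0],"rotation":[0,0,0]},{"slide":[19,26.5,0],"rotation":[0,0,0]},{"slide":[23,32,0],"rotation":[0,0,0]},{"slide":[27,38,0],"rotation":[0,0,0]},{"slide":[30.5,42.7,0],"rotation":[0,0,0]}]'
python3 -m inch '[{"slide":[4,5.5,0],"rotation":[0,0,0]},{"slide":[8,11,0],"rotation":[0,0,0]},{"slide":[12,17,0],"rotation":[0,0,0]},{"slide":[16,22.5,0],"rotation":[0,0,0]},{"slide":[19.5,27.5,0],"rotation":[0,0,0]},{"slide":[23,32,0],"rotation":[0,0,0]},{"slide":[27,38,0],"rotation":[0,0,0]},{"slide":[30.5,42.7,0],"rotation":[0,0,0]}]'
```

```text
t: 6.0
ee_pos: [0.5123, -0.025, 0.0352]
eef_rot: [180.0, -0.0, 154.8]
force: [-1.9, -0.7, 2.7]
width: -0.0001
finger_force: 1.4
t: 6.8
ee_pos: [0.5428, 0.0176, 0.0353]
eef_rot: [180.0, -0.0, 154.7]
force: [-1.3, -1.6, 3.1]
width: 0.0001
finger_force: 1.4
```

```bash
python3 -m inch '[{"slide":[4,5.5,0],"rotation":[0,0,0]},{"slide":[8,11,0],"rotation":[0,0,0]},{"slide":[12,17,0],"rotation":[0,0,0]},{"slide":[16,22.5,0],"rotation":[0,0,0]},{"slide":[19.5,27.5,0],"rotation":[0,0,0]},{"slide":[23,32,0],"rotation":[0,0,0]},{"slide":[27,38,0],"rotation":[0,0,0]},{"slide":[30.5,42.7,0],"rotation":[0,0,0]}]'
python3 -m inch '[{"slide":[4,5.5,0],"rotation":[0,0,0]},{"slide":[8,11,0],"rotation":[0,0,0]},{"slide":[12,17,0],"rotation":[0,0,0]},{"slide":[17,23.5,0],"rotation":[0,0,0]},{"slide":[22,31,0],"rotation":[0,0,0]},{"slide":[27,38,0],"rotation":[0,0,0]},{"slide":[30.5,42.7,0],"rotation":[0,0,0]},{"slide":[30.5,42.7,0],"rotation":[0,0,0]}]'
python3 - <<'E'
from m import *
from workcell import grab_frame
f=grab_frame("scene");measure(f)
f=grab_frame("top");measure(f);cv2.imwrite("pics/top2.png",f["pixels"][100:300,200:500])
E
```

```text
t: 7.6
ee_pos: [0.5733, 0.0603, 0.0352]
eef_rot: [180.0, -0.0, 154.7]
force: [0.1, -1.4, 2.8]
width: 0.0001
finger_force: 1.4
t: 8.4
ee_pos: [0.6042, 0.1037, 0.0354]
eef_rot: [179.9, 0.0, 154.8]
force: [1.6, 0.8, 3.2]
width: -0.0005
finger_force: 1.3
outline (array([578.7,  -8.4]), array([196.7,  75.5]), 54.66)
gasket outer (array([588.2,  -8.3]), array([144.6,  38.2]), 54.31)
gasket inner (array([584.9, -10. ]), array([253.4, 134.1]), 54.47)
bar px True
outline (array([580. ,  -8.4]), array([197.6,  78.7]), 54.99)
gasket inner (array([577.4,  -9.3]), array([251.3, 130.6]), 54.26)
bar px True
```

View pics/top2.png

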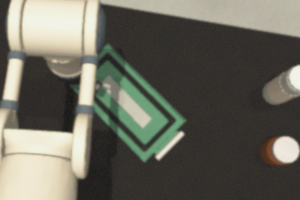

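The crop shows the arm over the second corner at about (75,80). The measured centre has moved about 1 mm at most, so the lid is where it was. Next is the catch end, then the second long side.

```bash
python3 -m inch '[{"slide":[3,-2.1,0],"rotation":[0,0,0]},{"slide":[8,-5.7,0],"rotation":[0,0,0]},{"slide":[13,-9.3,0],"rotation":[0,0,0]},{"slide":[18,-12.8,0],"rotation":[0,0,0]},{"slide":[23,-16.4,0],"rotation":[0,0,0]},{"slide":[28,-20,0],"rotation":[0,0,0]},{"slide":[33,-23.5,0],"rotation":[0,0,0]},{"slide":[37,-26.4,0],"rotation":[0,0,0]}]'
python3 -m inch '[{"slide":[4,-2.9,0],"rotation":[0,0,0]},{"slide":[9,-6.4,0],"rotation":[0,0,0]},{"slide":[14,-10,0],"rotation":[0,0,0]},{"slide":[20,-14.3,0],"rotation":[0,0,0]},{"slide":[26,-18.5,0],"rotation":[0,0,0]},{"slide":[32,-22.8,0],"rotation":[0,0,0]},{"slide":[36.3,-25.9,0],"rotation":[0,0,0]},{"slide":[36.3,-25.9,0],"rotation":[0,0,0]}]'
python3 - <<'E'
from m import *
from workcell import grab_frame
f=grab_frame("scene");measure(f)
f=grab_frame("top");measure(f)
E
```

```text
t: 9.3
ee_pos: [0.641, 0.0757, 0.0352]
eef_rot: [-180.0, -0.0, 154.7]
force: [-1.6, 2.0, 3.1]
width: -0.0
finger_force: 1.4
t: 10.1
ee_pos: [0.6778, 0.0492, 0.0353]
eef_rot: [-180.0, 0.1, 154.7]
force: [0.3, -1.3, 3.1]
width: -0.0002
finger_force: 1.3
outline (array([579., -10.]), array([255.9, 134.7]), 53.8)
gasket inner (array([579.3, -16.5]), array([175.2,  74.7]), 54.39)
bar px True
outline (array([551.7, -46.3]), array([162.2, 132.1]), 55.16)
gasket inner (array([555.8, -40.7]), array([116.7,  77.4]), 54.71)
gasket inner (array([626.4,  52. ]), array([42.7, 67.9]), 54.62)
bar px True
```

Unmoved. Now along the second long side.

```bash
python3 -m inch '[{"slide":[-3,-4,0],"rotation":[0,0,0]},{"slide":[-7,-10,0],"rotation":[0,0,0]},{"slide":[-11,-15.5,0],"rotation":[0,0,0]},{"slide":[-15,-21,0],"rotation":[0,0,0]},{"slide":[-19,-26.5,0],"rotation":[0,0,0]},{"slide":[-23,-32,0],"rotation":[0,0,0]},{"slide":[-27,-38,0],"rotation":[0,0,0]},{"slide":[-30.5,-42.7,0],"rotation":[0,0,0]}]'
python3 -m inch '[{"slide":[-4,-5.5,0],"rotation":[0,0,0]},{"slide":[-8,-11,0],"rotation":[0,0,0]},{"slide":[-12,-17,0],"rotation":[0,0,0]},{"slide":[-16,-22.5,0],"rotation":[0,0,0]},{"slide":[-19.5,-27.5,0],"rotation":[0,0,0]},{"slide":[-23,-32,0],"rotation":[0,0,0]},{"slide":[-27,-38,0],"rotation":[0,0,0]},{"slide":[-30.5,-42.7,0],"rotation":[0,0,0]}]'
```

```text
t: 11.0
ee_pos: [0.646, 0.0068, 0.0353]
eef_rot: [180.0, 0.0, 154.7]
force: [2.2, 1.5, 3.1]
width: 0.0002
finger_force: 1.4
t: 11.8
ee_pos: [0.6154, -0.0358, 0.0353]
eef_rot: [-180.0, -0.0, 154.7]
force: [-0.0, 1.6, 3.2]
width: 0.0001
finger_force: 1.4
```

```bash
python3 -m inch '[{"slide":[-4,-5.5,0],"rotation":[0,0,0]},{"slide":[-8,-11,0],"rotation":[0,0,0]},{"slide":[-12,-17,0],"rotation":[0,0,0]},{"slide":[-16,-22.5,0],"rotation":[0,0,0]},{"slide":[-19.5,-27.5,0],"rotation":[0,0,0]},{"slide":[-23,-32,0],"rotation":[0,0,0]},{"slide":[-27,-38,0],"rotation":[0,0,0]},{"slide":[-30.5,-42.7,0],"rotation":[0,0,0]}]'
python3 -m inch '[{"slide":[-4,-5.5,0],"rotation":[0,0,0]},{"slide":[-8,-11,0],"rotation":[0,0,0]},{"slide":[-12,-17,0],"rotation":[0,0,0]},{"slide":[-17,-23.5,0],"rotation":[0,0,0]},{"slide":[-22,-31,0],"rotation":[0,0,0]},{"slide":[-27,-38,0],"rotation":[0,0,0]},{"slide":[-30.5,-42.7,0],"rotation":[0,0,0]},{"slide":[-30.5,-42.7,0],"rotation":[0,0,0]}]'
python3 - <<'E'
from m import *
from workcell import grab_frame
f=grab_frame("scene");measure(f)
f=grab_frame("top");measure(f)
E
```

```text
t: 12.6
ee_pos: [0.585, -0.0784, 0.0352]
eef_rot: [-180.0, -0.0, 154.7]
force: [1.2, 2.0, 2.6]
width: 0.0003
finger_force: 1.4
t: 13.4
ee_pos: [0.554, -0.1218, 0.0352]
eef_rot: [-179.9, -0.0, 154.7]
force: [-2.1, -1.5, 3.1]
width: -0.0
finger_force: 1.4
outline (array([579. ,  -7.9]), array([197.8,  75.5]), 54.66)
gasket outer (array([588.1,  -8.5]), array([145. ,  38.3]), 54.53)
gasket inner (array([586.3,  -8.2]), array([249.8, 134.2]), 54.35)
bar px True
outline (array([590.4,   6.1]), array([164.1,  79. ]), 54.99)
gasket inner (array([498.1, -96.6]), array([16.9, 96.5]), 54.45)
gasket inner (array([593.4,  14. ]), array([194.7, 129.6]), 54.49)
bar px True
```

```bash
python3 -m inch '[{"slide":[-4,3,0],"rotation":[0,0,0]},{"slide":[-9,6.5,0],"rotation":[0,0,0]},{"slide":[-15,10.5,0],"rotation":[0,0,0]},{"slide":[-21,15,0],"rotation":[0,0,0]},{"slide":[-27,19,0],"rotation":[0,0,0]},{"slide":[-32,23,0],"rotation":[0,0,0]},{"slide":[-36.5,26.5,0],"rotation":[0,0,0]},{"slide":[-36.5,26.5,0],"rotation":[0,0,0]}]'
python3 -m inch '[{"slide":[0,0,0],"rotation":[0,0,0]},{"slide":[0,0,0],"rotation":[0,0,0]}]'
python3 -m inch '[{"slide":[0,0,2],"rotation":[0,0,0]},{"slide":[0,0,5],"rotation":[0,0,0]},{"slide":[0,0,15],"rotation":[0,0,0]},{"slide":[0,0,35],"rotation":[0,0,0]},{"slide":[0,0,65],"rotation":[0,0,0]},{"slide":[0,0,95],"rotation":[0,0,0]},{"slide":[0,0,120],"rotation":[0,0,0]},{"slide":[0,0,120],"rotation":[0,0,0]}]'
python3 - <<'E'
from m import *
from workcell import grab_frame
f=grab_frame("top");measure(f);cv2.imwrite("pics/top3.png",f["pixels"])
f=grab_frame("scene");measure(f)
E
```

```text
t: 14.3
ee_pos: [0.5174, -0.0934, 0.0351]
eef_rot: [180.0, -0.1, 154.8]
force: [-1.0, 2.2, 3.1]
width: 0.0002
finger_force: 1.4
t: 14.5
ee_pos: [0.5178, -0.0937, 0.0349]
eef_rot: [180.0, -0.1, 154.8]
force: [-1.5, 2.4, 3.3]
width: -0.0002
finger_force: 1.5
t: 15.3
ee_pos: [0.5202, -0.0948, 0.1608]
eef_rot: [179.9, 0.5, 154.7]
force: [0.0, 0.7, -0.5]
width: -0.0004
finger_force: 0.0
outline (array([599.3,  18.6]), array([133. ,  78.9]), 54.32)
gasket inner (array([490.6, -82.6]), array([31.5, 74.9]), 45.65)
gasket inner (array([601.6,  26. ]), array([166.6, 129.8]), 55.23)
bar px True
outline (array([579. ,  -9.3]), array([256.9, 135.6]), 54.38)
gasket inner (array([584. ,  -7.7]), array([194.8,  74.3]), 54.64)
gasket outer (array([581.2,  -7.7]), array([227.6, 112.8]), 54.06)
bar px True
```

View pics/top3.png

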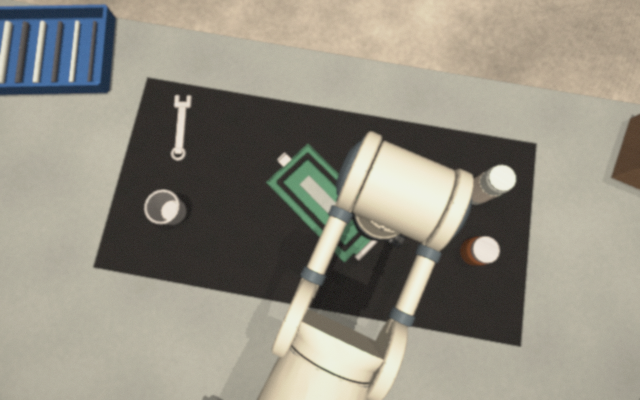

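The lid is at (326,203), as at the start. The bystanders are at the same pixels as before: cup (165,208), wrench (180,128), spray (490,185), jar (481,250). The arm is lifted clear, so I'm handing in.

```bash
python3 -c "
from workcell import hand_in
print(hand_in())"
```

```text
the job is handed in; nothing more can be done
None
```

I ran the closed fingertips clockwise round the whole gasket from the middle of the hinge end and back, pressing with about 2–3 N, then lifted clear and handed the job in at about 15 s; the lid and the other things had not visibly moved, and hand-in gave no verdict.

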